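# Set the rotating specimen stage to the red line and take the picture

## Robot

A 7-joint arm with a two-finger parallel gripper is mounted at the origin on the work surface. World frame = base frame: x ahead of the robot, y to its left, z up, the work surface at z = 0. Lengths are in m, angles in rad, forces in N, time in s.
With the tool pointing down it reaches from about 0.35 to 0.9 m from the base axis. Payload 8.1 kg.
Tool frame: the origin (TCP) lies midway between the tips of the shut fingers; the grasp point (between the pads) lies 19 mm behind it (arm.grip_point_offset is the distance from the TCP to the grasp point, in m); z points along the fingers, y is the direction in which the jaws open and shut (so a half turn about z gives the same grasp; the last joint's range is limited). The gripper opens to 85 mm and grips with 20 to 120 N. Pads are 22 mm wide; open, the fingers measure 114 mm over their backs; the gripper's body (76 mm by 85 mm) begins 54 mm behind the grasp point. The pads swing forward as they close: fully open they stand 13 mm farther back than shut.
Start: joints at [1.062, 0.434, 0.025, 1.573, -0.012, 1.134, -0.075], TCP at [0.247, -0.574, 0.231] pointing down, gripper open.
Joint ranges: [-2.62, 2.62], [-0.44, 2.09], [-1.27, 1.32], [0.08, 2.57], [-1.32, 4.46], [0.12, 2], [-2.74, 2.74]. Speed limits (rad/s): [2.22, 2.22, 3.01, 3.01, 3.14, 3.14, 3.14].

## Interface

Orientations are given as [roll, pitch, yaw] about the fixed x, y, z axes, in that order (R = Rz(yaw) Ry(pitch) Rx(roll)).
In Python, from plant import state, cams, job, models, arm gives the robot as it stands. The module is installed in compiled form; this text tells all that it offers.
- The arm moves only by the tool drive_tool, never from a script. Its argument "steps" is a list of rows, each an object with "offset": the shift along the tool's x, y, z in mm, a list of three; "roll": the turn about the tool's z in rad; "gripper": the opening, from 0 (shut) to 1 (fully open). In form: [{"offset": [x, y, z], "roll": roll, "gripper": gripper}, ...]. A call has 1 to 8 rows; each row is the pose to reach, as a shift and turn from the pose commanded when the call began, along the tool's axes at that moment; what a row does not reach only later rows make up. A row lasts 1/10 s, in which the tool goes at most 50 mm and 8.59 degrees, less where a joint would pass 70% of its speed; a pose out of reach is approached as far as the arm can. A call with a gripper value outside its range is refused whole. The fingers move at their own pace and stop on an object; "squeeze" is the grip in N (left out, the last holds). Time passes only in rows, so rows that repeat a pose let the fingers close. It gives the time, the measured TCP pose, the force and the opening at its end, in the units of the state.
- state(): the state, without advancing time (a new reading comes with each control period).
- cams.get_image(name): name is "scene" or "side" or "wrist"; returns the picture (420x560x3 uint8, red, green, blue); there is no depth.
- cams.get_calibration(name): a dict with "fovy" (degrees; the focal length in pixels is half the picture's height over the tangent of half this angle, whatever the lens; pixels are square), "cx", "cy" (the principal point, pixels), "cam_to_world" (4x4, takes a point from camera to world coordinates). Camera axes: x right, y down, z forward; pixel columns grow to the right and rows downward; lengths in m; the calibration is good to about 2 mm. A picture is of the moment at which its call begins: read the wrist's pose just before it. get_calibration takes no time and is no camera call; for the wrist camera it gives the pose at the moment of the call.
- job.sign_off(): hands the job in, once; it reports no verdict.
Trained networks look in the newest picture that a camera, given by its name, has taken for a name from the list of things; names that differ only in an ending like _2 or _b are one class to them, and where a whole thing is asked for, a point or a joint stands for the part that bears it (a point fixed in the world has none). Each returns a list of dicts, best first, with "confidence" (0 to 1); they miss things now and then, are a little off and sometimes report something else, mostly with a low value. They report only what shows in the picture. A call takes as long as a camera call. They do not tell look-alikes from the thing itself.
- models.boxes_of(target, camera): "at" ([x, y, z] in m, in world coordinates, good to about 4 mm: the middle of the surface that is visible of it).
- models.spot_point(target, camera): "at" ([x, y, z] in m, in world coordinates, good to about 4 mm: a listed point, or the origin of a listed thing).
The state is a dict: "t": time; "joints": joint angles; "dq": joint speeds; "tau": joint torques, N m; "eef_pos": TCP position; "tcp_rot": TCP orientation; "wrist_force": force on the tool from outside, world axes, zero at the start; "torque": the same for the moment, N m; "width": opening from 0.0 (shut) to 1.0 (fully open).
Only numpy, scipy, OpenCV 4.12 (cv2) and the standard library are available. Lean on these libraries where they do the work, as an engineer would, in place of code of your own. Each camera call takes 0.05 s, during which the arm holds its last target. There are 200 camera calls.

## Task

With the fingertips, push the steel finger post of the rotating specimen stage round until the white index line on its black dial lines up with the red line on the silver ring (not the blue one). Then press the green shutter button all the way down, let it come up again and move clear. Do not pick anything up: leave the dish lying in the middle of the dial and the jar and bottles where they stand.

Things in the scene. Friction and masses are not known exactly. Their poses are not given: they have to be found in the camera images.
- stage_base: Fixed round aluminium stage on the bench, 212 mm across, its flat silver ring top 32 mm above the bench; short black scale lines every 15 degrees. Origin on the dial's axis at bench level, z up. Its +x axis is where the index points at dial value 0. Centre x 0.53 to 0.60 m, y within 0.06 m of 0, yaw within 0.5 rad of 0.
- dial (a joint): Angle (rad) of the black dial (144 mm across, its top 34 mm above the bench) about the vertical axis of the stage, growing counter-clockwise from above; 0 when the index points along the stage's +x axis. Stops at -2.4 and 2.4. It starts within 0.6 of 0. It turns stiffly (about 0.1 N m, some 2 N at the post), stays where it is left and does not spring back.
- index_tip (a point): Outer end of the white index line (6 mm wide, 30 mm long, radial) at the rim of the dial, 72 mm from the axis, 34 mm above the bench. This point's x axis points radially outward along the line, its z axis up; it turns with the dial.
- post (a point): Centre of the top of the upright steel finger post (13 mm diameter, orange cap) that stands on the dial opposite the index line, 56 mm from the axis. Its top is 64 mm above the bench and it stands 30 mm proud of the dial. Pushing its side turns the dial.
- red_line: The target: red radial line 6 mm wide, 25 mm long, flat on the silver ring. Origin at its middle, 88 mm from the axis, 32 mm above the bench. It lies at +90 degrees or at -90 degrees from the stage's +x axis (dial value +1.571 or -1.571), which of the two varies.
- blue_line: Blue line like the red one, on the opposite side of the ring. Not the target.
- dish: Loose round closed clear dish with a pink specimen, 60 mm diameter, 14 mm high, 30 g, lying in the middle of the dial and turning with it. Origin at the centre of its underside. Not to be touched.
- console: Fixed white box 80 x 70 x 20 mm that carries the green shutter button on its top; origin at the centre of its underside on the bench, z up. It stands to the left or to the right of the stage.
- shutter (a joint): Travel (m) of the green shutter button, 0 up, 0.006 fully down; a spring brings it back. Fully down takes about 5 N straight down.
- shutter_top (a point): Centre of the top face of the green round button (32 mm diameter) over the middle of the console, 42 mm above the bench when up; the black collar round it is 48 mm across, 32 mm above the bench.
- jar: Bystander: loose white jar with a blue lid, 54 mm diameter, 58 mm high; origin at the centre of its underside. It stands on the other side of the stage from the console.
- bottle_a: Bystander: loose amber bottle with blue cap, 56 mm diameter, 105 mm high, beyond the stage on the left; origin at the centre of its underside.
- bottle_b: Bystander: loose clear bottle with blue cap, 56 mm diameter, 105 mm high, beyond the stage on the right; origin at the centre of its underside.
Not all that is in view belongs to the job. Of the things shaped like the stage_base, the aluminium one is meant.

How it is judged:
On the way, in this order (a step that is already met when the one before it is completed fails the run):
1. the white index line stands at the red line (y of red_line in the frame of index_tip between -0.006 and 0.006 m and x of red_line in the frame of index_tip above 0 m and velocity of joint dial between -0.05 and 0.05 rad/s), for 0.2 s.
2. the green button is pressed down (value of joint shutter above 0.0045 m), for 0.04 s.
At the end, for the whole second after the job is handed in: The red line's middle lies within 6 mm of the dial's index line produced outward, the dial is still, the button is up again, the dish lies on the dial within 8 mm of its centre, and the jar and bottles are within 15 mm of where they stood (all of step 1 and value of joint shutter below 0.002 m and horizontal distance between dish and stage_base below 0.008 m and z of dish in the frame of stage_base between 0.031 and 0.038 m and distance of each of jar, bottle_a, bottle_b from where it was at the start of the episode below 0.015 m); the robot touches nothing.
It fails at once if the button is pressed while the index is off the red line (value of joint shutter above 0.003 m and not (y of red_line in the frame of index_tip between -0.006 and 0.006 m and x of red_line in the frame of index_tip above 0 m)).
It fails at once if the dish is lifted or carried off the dial's middle (z of dish in the frame of stage_base above 0.042 m or horizontal distance between dish and stage_base above 0.012 m).
It fails at once if a bystander is lifted, knocked or moved (distance of any of jar, bottle_a, bottle_b from where it was at the start of the episode above 0.02 m).
It also fails if it takes over 58 s, if anything falls off the work surface, if the arm or the gripper's body presses on something with over 40 N, if the wrist force passes 120 N, or if a joint passes its speed limit or range.

## Working session

There is one attempt and no reset: what is moved stays moved. The work goes in short steps, Python scripts to look and compute and a tool call to move; the robot and the scene stay as the last step left them, time stands still between calls to the robot, and variables do not carry over. Pictures are saved under pics/ and viewed, about 8 in all and at most 12, crops included, and the job is handed in when it is done.

Besides the shell and the picture viewer there is one more tool, called after "Request:" as a command line: name --argument value ..., lists and objects as JSON in quotes. drive_tool: Moves the arm, as the interface text tells. Its arguments: {"type":"object","properties":{"steps":{"type":"array","items":{"type":"object","properties":{"offset":{"type":"array","items":{"type":"number"}},"roll":{"type":"number"},"gripper":{"type":"number"}}}},"squeeze":{"type":"number"}},"required":["steps"]}

```bash
mkdir -p pics; cat > h.py <<'E'
import numpy as np, cv2
from plant import state, cams, job, models, arm
def snap(cam,fn,box=None,s=1):
    im=cams.get_image(cam)
    if box: im=im[box[1]:box[3],box[0]:box[2]]
    if s!=1: im=cv2.resize(im,None,fx=s,fy=s,interpolation=cv2.INTER_CUBIC)
    cv2.imwrite('pics/'+fn,im[:,:,::-1]); return im
def cal(c):
    k=cams.get_calibration(c); f=210/np.tan(np.radians(k['fovy'])/2); return k,f,np.array(k['cam_to_world'])
def proj(c,p):
    k,f,T=cal(c); q=np.linalg.inv(T)@np.append(p,1); return np.round([k['cx']+f*q[0]/q[2],k['cy']+f*q[1]/q[2]],1)
def unproj(c,u,v,z):
    k,f,T=cal(c); d=T[:3,:3]@[(u-k['cx'])/f,(v-k['cy'])/f,1]; o=T[:3,3]; return o+d*(z-o[2])/d[2]
E
python3 - <<'E'
from h import *
s=state(); print({k:np.round(v,3) for k,v in s.items()})
a=snap('scene','a.png'); b=snap('side','b.png')
for c in('scene','side'):
  print(c,cal(c)[1],cal(c)[2][:3,3].round(3))
  for n in('stage_base','index_tip','post','red_line','blue_line','dish','console','shutter_top','jar','bottle_a'):
    print(n,[(np.round(d['at'],3).tolist(),round(d['confidence'],2),proj(c,d['at']).tolist()) for d in models.spot_point(n,c)[:3]])
E
```

```text
{'t': np.float64(0.0), 'joints': array([ 1.062,  0.435,  0.025,  1.574, -0.012,  1.134, -0.075]), 'dq': array([-0.   ,  0.001,  0.001,  0.   , -0.003, -0.002,  0.001]), 'tau': array([ 1.0000e-03, -6.7047e+01,  1.0250e+00, -3.1621e+01,  1.5000e-02,
        1.2000e-02, -0.0000e+00]), 'eef_pos': array([ 0.246, -0.574,  0.231]), 'tcp_rot': array([-3.14 ,  0.   ,  0.406]), 'wrist_force': array([-0.318,  0.188,  0.703]), 'torque': array([0.015, 0.012, 0.008]), 'width': np.float64(0.997)}
scene 449.67446323338703 [1.06  0.172 0.89 ]
stage_base [([0.209, 0.265, 0.0], 0.76, [365.0, 138.2]), ([0.571, 0.032, 0.004], 0.68, [252.2, 241.1]), ([0.312, -0.176, 0.002], 0.68, [194.6, 145.2])]
index_tip [([0.471, 0.432, 0.033], 0.96, [434.9, 222.5]), ([0.376, -0.193, 0.033], 0.74, [179.1, 155.1]), ([0.282, 0.24, 0.032], 0.62, [355.3, 149.3])]
post [([0.164, 0.283, 0.063], 0.89, [376.5, 110.0]), ([0.344, 0.461, 0.065], 0.88, [449.7, 172.0]), ([0.53, 0.071, 0.061], 0.7, [272.4, 214.8])]
red_line [([0.541, -0.043, 0.035], 0.61, [221.6, 217.9])]
blue_line [([0.61, 0.118, 0.031], 0.44, [287.8, 256.6])]
dish
[... 701 characters left out ...]
5, [213.0, 175.1]), ([0.28, 0.243, 0.032], 0.58, [350.8, 273.6])]
post [([0.534, 0.073, 0.066], 0.88, [245.7, 194.7]), ([0.163, 0.288, 0.061], 0.87, [409.1, 289.4]), ([0.253, -0.166, 0.066], 0.77, [366.0, 133.2])]
red_line [([0.478, 0.243, 0.002], 0.53, [260.9, 272.8]), ([0.542, -0.044, 0.036], 0.35, [249.6, 166.6])]
blue_line [([0.61, 0.117, 0.03], 0.44, [211.6, 216.0])]
dish [([0.576, 0.034, 0.034], 0.97, [231.3, 189.7])]
console []
shutter_top [([0.481, 0.248, 0.044], 0.65, [259.0, 264.1])]
jar [([0.485, -0.26, -0.002], 0.83, [280.5, 121.9]), ([0.48, 0.246, 0.037], 0.47, [259.5, 265.6])]
bottle_a [([0.662, 0.254, -0.002], 0.92, [179.6, 270.9]), ([0.677, -0.29, 0.0], 0.75, [215.1, 109.5])]
```

View pics/a.png

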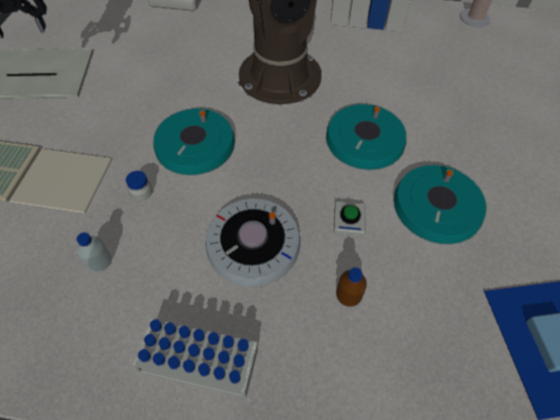

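View pics/b.png

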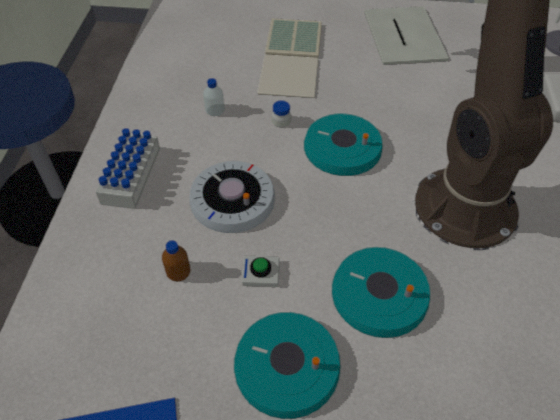

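The scene picture shows three teal look-alikes at (194,140), (367,136) and (440,202). The aluminium stage is at (252,240), with red at (221,217), blue at (287,256) and the post at (272,216). The console is at (350,214) and the jar at (138,184). I choose the aluminium stage and check it in a close crop.

```bash
cat > m.py <<'E'
from h import *
def meas(c,ctr=(0.574,0.033)):
    im=cams.get_image(c); hsv=cv2.cvtColor(im,cv2.COLOR_RGB2HSV)
    k,f,T=cal(c); v,u=np.mgrid[:420,:560]
    def pts(z):
        d=np.stack([(u-k['cx'])/f,(v-k['cy'])/f,np.ones(u.shape)],-1)@T[:3,:3].T
        return (T[:3,3]+d*((z-T[2,3])/d[...,2:]))[...,:2]
    r={}
    H,S,V=[hsv[...,i].astype(int) for i in range(3)]
    P=pts(.032); R=np.linalg.norm(P-ctr,axis=-1); ring=(R>.074)&(R<.104)
    for n,mk in(('red',ring&((H<6)|(H>172))&(S>110)&(V>70)),('blue',ring&(H>105)&(H<130)&(S>110)),):
        r[n]=(P[mk].mean(0),mk.sum()) if mk.any() else None
    P=pts(.034); R=np.linalg.norm(P-ctr,axis=-1); mk=(R>.040)&(R<.069)&(V>120)&(S<60)
    r['index']=(P[mk].mean(0),mk.sum()) if mk.any() else None
    P=pts(.062); R=np.linalg.norm(P-ctr,axis=-1); mk=(R<.09)&(H>=6)&(H<20)&(S>150)&(V>90)
    r['cap']=(P[mk].mean(0),mk.sum()) if mk.any() else None
    P=pts(.04); mk=(H>45)&(H<80)&(S>120)&(V>60)&(np.linalg.norm(P-[.479,.245],axis=-1)<.04)
    r['green']=(P[mk].mean(0),mk.sum()) if mk.any() else None
    return r
def show(c):
    r=meas(c); 
    for n,x in r.items(): print(c,n,None if x is None else (x[0].round(4),x[1]))
    if r['red'] and r['blue']:
        m=(r['red'][0]+r['blue'][0])/2; d=r['red'][0]-m; print(' centre',m.round(4),'R',np.linalg.norm(d).round(4),'red dir',np.degrees(np.arctan2(d[1],d[0])).round(1))
        for n in('index','cap'):
            if r[n]: e=r[n][0]-m; print(' ',n,'dir',np.degrees(np.arctan2(e[1],e[0])).round(1),'rad',np.linalg.norm(e).round(4))
E
python3 - <<'E'
from m import *
show('scene'); show('side')
a=snap('scene','c1.png',(195,185,315,295),3.3); b=snap('side','c2.png',(180,150,300,260),3.3)
cv2.imwrite('pics/c.png',np.hstack([a,b])[:,:,::-1])
E
```

```text
scene red (array([ 0.5372, -0.0479]), np.int64(18))
scene blue (array([0.6078, 0.1142]), np.int64(24))
scene index None
scene cap (array([0.5318, 0.0702]), np.int64(29))
scene green (array([0.4785, 0.2422]), np.int64(141))
 centre [0.5725 0.0332] R 0.0884 red dir -113.5
  cap dir 137.8 rad 0.055
side red (array([ 0.5413, -0.0463]), np.int64(11))
side blue (array([0.6119, 0.1155]), np.int64(17))
side index (array([ 0.6202, -0.0041]), np.int64(8))
side cap (array([0.5349, 0.0719]), np.int64(30))
side green (array([0.4794, 0.2448]), np.int64(155))
 centre [0.5766 0.0346] R 0.0883 red dir -113.5
  index dir -41.6 rad 0.0583
  cap dir 138.2 rad 0.056
```

View pics/c.png

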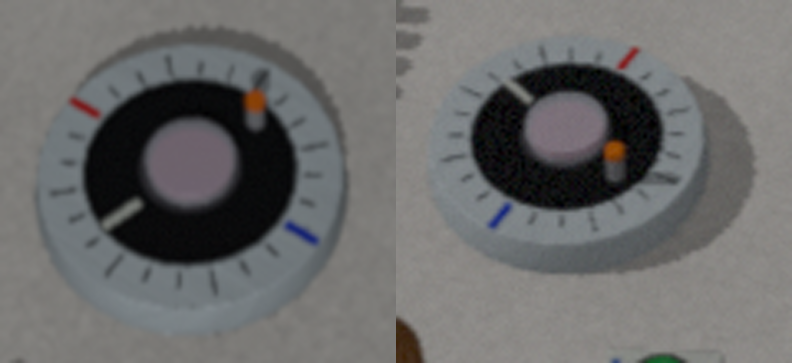

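The crop confirms it: a silver ring with red at upper left, blue at lower right, the white index at (125,213) and the orange-capped post at (255,105). The dial has to turn clockwise by about 71.5° (post from 138° to 66.5°). I'll shut the fingers and bring them in behind the post.

```bash
cat >> h.py <<'E'
from scipy.spatial.transform import Rotation as Ro
C=np.array([.5745,.034])
def to(p,yaw,ref=None):
    s=state() if ref is None else ref
    R=Ro.from_euler('xyz',s['tcp_rot']).as_matrix(); d=R.T@(np.array(p)-s['eef_pos'])*1000
    y=np.arctan2(R[1,0],R[0,0]); return d.round(1).tolist(), round(-((yaw-y+np.pi)%(2*np.pi)-np.pi),3)
def push(phi,gap,z=.043,out=.004,back=.0175):
    "tool pose behind post when post at phi deg, gap m from contact"
    a=np.radians(phi); r=np.array([np.cos(a),np.sin(a)]); t=np.array([r[1],-r[0]])
    p=C+(.056+out)*r-(back+gap)*t; return [*p,z],np.arctan2(t[1],t[0])
E
python3 - <<'E'
from h import *
p,y=push(138,.02); print(p,y); p[2]=.12; print(to(p,y))
E
```

```text
[np.float64(0.5048189127328992), np.float64(0.04627990542612921), 0.043] 0.837758040957278
([482.0, -468.3, 111.3], np.float64(-0.432))
```

Request:
drive_tool --steps '[{"offset": [30, -30, 0], "roll": -0.05, "gripper": 0}, {"offset": [65, -63, 0], "roll": -0.1, "gripper": 0}, {"offset": [100, -96, 0], "roll": -0.15, "gripper": 0}, {"offset": [135, -130, 5], "roll": -0.2, "gripper": 0}, {"offset": [170, -164, 10], "roll": -0.25, "gripper": 0}, {"offset": [204, -198, 15], "roll": -0.3, "gripper": 0}, {"offset": [238, -231, 20], "roll": -0.35, "gripper": 0}, {"offset": [270, -263, 25], "roll": -0.4, "gripper": 0}]'

```text
t: 2.1
eef_pos: [0.3916, -0.2241, 0.2065]
tcp_rot: [3.141, -0.0, 0.808]
wrist_force: [0.3, -0.9, 0.1]
width: -0.001
```

```bash
python3 - <<'E'
from h import *
s=state();print(s['t'],s['eef_pos'],s['tcp_rot'],s['width'])
p,y=push(138,.02);p[2]=.12; print(to(p,y))
E
```

```text
2.1 [ 0.3916073  -0.22413277  0.20650952] [ 3.14056424e+00 -2.61020463e-04  8.08025222e-01] -0.0013051213319343544
([273.7, -105.1, 86.5], np.float64(-0.03))
```

Request:
drive_tool --steps '[{"offset": [40, -15, 10], "roll": -0.03, "gripper": 0}, {"offset": [80, -30, 20], "roll": -0.03, "gripper": 0}, {"offset": [120, -46, 35], "roll": -0.03, "gripper": 0}, {"offset": [160, -61, 50], "roll": -0.03, "gripper": 0}, {"offset": [200, -77, 65], "roll": -0.03, "gripper": 0}, {"offset": [240, -92, 80], "roll": -0.03, "gripper": 0}, {"offset": [274, -105, 86], "roll": -0.03, "gripper": 0}, {"offset": [274, -105, 86], "roll": -0.03, "gripper": 0}]'

```text
t: 2.9
eef_pos: [0.5062, 0.0502, 0.1198]
tcp_rot: [-3.14, -0.003, 0.843]
wrist_force: [-0.2, -0.2, 0.1]
width: 0.003
```

```bash
python3 - <<'E'
from h import *
s=state();print(s['t'],s['eef_pos'],s['tcp_rot'])
print(to(*push(138,.02)))
a=snap('scene','d1.png',(195,155,315,265),3.3); b=snap('side','d2.png',(180,130,300,240),3.3)
cv2.imwrite('pics/d.png',np.hstack([a,b])[:,:,::-1])
E
```

```text
2.9 [0.50623575 0.05024026 0.1197657 ] [-3.13992733e+00 -2.76950540e-03  8.42650736e-01]
([-4.1, 1.7, 76.8], np.float64(0.005))
```

View pics/d.png

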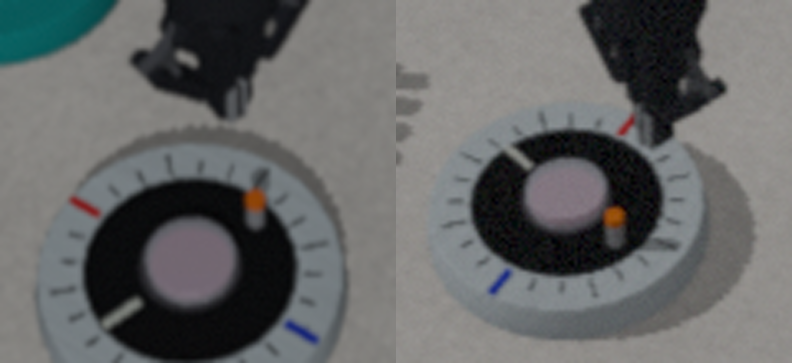

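The picture shows the fingertips above the silver ring behind the post, as planned. Now the descent.

Request:
drive_tool --steps '[{"offset": [-3, 0, 25], "roll": 0, "gripper": 0}, {"offset": [-3, 0, 50], "roll": 0, "gripper": 0}, {"offset": [-3, 0, 70], "roll": 0, "gripper": 0}, {"offset": [-3, 0, 76], "roll": 0, "gripper": 0}, {"offset": [-3, 0, 76], "roll": 0, "gripper": 0}, {"offset": [-3, 0, 76], "roll": 0, "gripper": 0}]'

```text
t: 3.6
eef_pos: [0.5035, 0.0415, 0.0452]
tcp_rot: [3.141, -0.001, 0.835]
wrist_force: [0.9, 0.0, 0.5]
width: -0.0
```

```bash
python3 - <<'E'
from h import *
s=state();print(s['t'],s['eef_pos'],s['tcp_rot'],s['wrist_force'])
for phi,g in((138,.01),(138,0),(133,0),(128,0),(123,0),(118,0),(113,0),(108,0)): print(phi,to(*push(phi,g),ref=s))
E
```

```text
3.6 [0.50352291 0.04153192 0.04521691] [ 3.14066145e+00 -6.12272291e-04  8.34793614e-01] [0.91238762 0.02013027 0.53973412]
138 ([14.4, -2.3, 2.2], np.float64(-0.003))
138 ([24.4, -2.3, 2.2], np.float64(-0.003))
133 ([29.7, -3.6, 2.2], np.float64(0.084))
128 ([35.1, -4.4, 2.2], np.float64(0.172))
123 ([40.5, -4.8, 2.2], np.float64(0.259))
118 ([46.0, -4.7, 2.2], np.float64(0.346))
113 ([51.4, -4.1, 2.2], np.float64(0.433))
108 ([56.7, -3.1, 2.2], np.float64(0.521))
```

Request:
drive_tool --steps '[{"offset": [14, -2, 2], "roll": 0, "gripper": 0}, {"offset": [21, -2, 2], "roll": 0, "gripper": 0}, {"offset": [25, -2, 2], "roll": 0.02, "gripper": 0}, {"offset": [30, -4, 2], "roll": 0.085, "gripper": 0}, {"offset": [35, -4.5, 2], "roll": 0.17, "gripper": 0}, {"offset": [40.5, -5, 2], "roll": 0.26, "gripper": 0}, {"offset": [46, -5, 2], "roll": 0.345, "gripper": 0}, {"offset": [46, -5, 2], "roll": 0.345, "gripper": 0}]'

```text
t: 4.4
eef_pos: [0.5306, 0.0804, 0.0424]
tcp_rot: [3.141, -0.0, 0.49]
wrist_force: [-0.1, 0.1, -0.3]
width: -0.001
```

```bash
python3 - <<'E'
from m import *
s=state();print(s['t'],s['eef_pos'],s['tcp_rot'],s['wrist_force'])
show('scene'); show('side')
for phi in range(115,70,-5): print(phi,to(*push(phi,0),ref=s))
a=snap('scene','e1.png',(195,155,315,265),3.3); b=snap('side','e2.png',(180,130,300,240),3.3)
cv2.imwrite('pics/e.png',np.hstack([a,b])[:,:,::-1])
E
```

```text
4.4 [0.53063918 0.08044347 0.04244388] [ 3.14139844e+00 -4.50354747e-04  4.89593197e-01] [-0.11341202  0.14144872 -0.25832436]
scene red (array([ 0.5372, -0.0479]), np.int64(18))
scene blue (array([0.6078, 0.1142]), np.int64(24))
scene index (array([ 0.5982, -0.0149]), np.int64(6))
scene cap (array([0.5464, 0.0829]), np.int64(33))
scene green (array([0.4788, 0.2421]), np.int64(146))
 centre [0.5725 0.0332] R 0.0884 red dir -113.5
  index dir -61.9 rad 0.0545
  cap dir 117.6 rad 0.0562
side red None
side blue (array([0.5877, 0.0641]), np.int64(25))
side index (array([ 0.6036, -0.0156]), np.int64(13))
side cap (array([0.5495, 0.0849]), np.int64(27))
side green (array([0.4794, 0.2453]), np.int64(163))
115 ([2.6, 0.8, -0.6], np.float64(0.053))
110 ([7.9, -0.2, -0.6], np.float64(0.141))
105 ([13.4, -0.8, -0.6], np.float64(0.228))
100 ([18.8, -0.9, -0.5], np.float64(0.315))
95 ([24.3, -0.4, -0.5], np.float64(0.402))
90 ([29.6, 0.4, -0.5], np.float64(0.49))
85 ([34.9, 1.8, -0.5], np.float64(0.577))
80 ([40.1, 3.6, -0.5], np.float64(0.664))
75 ([45.0, 5.8, -0.5], np.float64(0.751))
```

View pics/e.png

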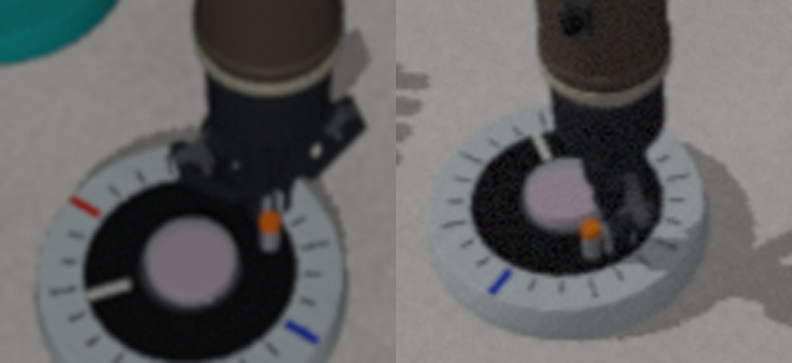

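The picture shows the post pushed to 117.6°, as modelled, with the dish still centred. I'll carry on to about 75°.

Request:
drive_tool --steps '[{"offset": [5, 0, -0.5], "roll": 0.1, "gripper": 0}, {"offset": [10, -0.5, -0.5], "roll": 0.18, "gripper": 0}, {"offset": [16, -0.5, -0.5], "roll": 0.27, "gripper": 0}, {"offset": [22, -0.5, -0.5], "roll": 0.36, "gripper": 0}, {"offset": [28, 0, -0.5], "roll": 0.46, "gripper": 0}, {"offset": [34, 1.5, -0.5], "roll": 0.56, "gripper": 0}, {"offset": [40, 3.5, -0.5], "roll": 0.66, "gripper": 0}, {"offset": [43, 5, -0.5], "roll": 0.72, "gripper": 0}]'

```text
t: 5.4
eef_pos: [0.5698, 0.0962, 0.0425]
tcp_rot: [-3.141, 0.002, -0.231]
wrist_force: [-1.6, 2.6, -0.4]
width: -0.002
```

```bash
python3 - <<'E'
from m import *
s=state();print(s['t'],s['eef_pos'],s['tcp_rot'],s['wrist_force'])
show('scene'); show('side')
for phi in (74,72,70,68,67,66): print(phi,to(*push(phi,0),ref=s))
a=snap('scene','f1.png',(195,155,315,265),3.3); b=snap('side','f2.png',(180,130,300,240),3.3)
cv2.imwrite('pics/f.png',np.hstack([a,b])[:,:,::-1])
E
```

```text
5.4 [0.56984435 0.09622837 0.04249576] [-3.14124032e+00  1.56534984e-03 -2.31109502e-01] [-1.63725563  2.57331059 -0.37947359]
scene red (array([ 0.5372, -0.0479]), np.int64(18))
scene blue (array([0.6078, 0.1142]), np.int64(24))
scene index (array([ 0.561, -0.024]), np.int64(3))
scene cap (array([0.585, 0.088]), np.int64(32))
scene green (array([0.4788, 0.2421]), np.int64(146))
 centre [0.5725 0.0332] R 0.0884 red dir -113.5
  index dir -101.4 rad 0.0584
  cap dir 77.2 rad 0.0562
side red (array([ 0.5413, -0.0463]), np.int64(11))
side blue (array([0.6095, 0.0995]), np.int64(20))
side index None
side cap None
side green (array([0.4792, 0.2452]), np.int64(163))
 centre [0.5754 0.0266] R 0.0805 red dir -115.0
74 ([4.2, -1.3, -0.5], np.float64(0.048))
72 ([6.3, -1.7, -0.5], np.float64(0.083))
70 ([8.5, -2.1, -0.5], np.float64(0.118))
68 ([10.6, -2.5, -0.5], np.float64(0.153))
67 ([11.7, -2.6, -0.5], np.float64(0.17))
66 ([12.8, -2.7, -0.5], np.float64(0.188))
```

View pics/f.png

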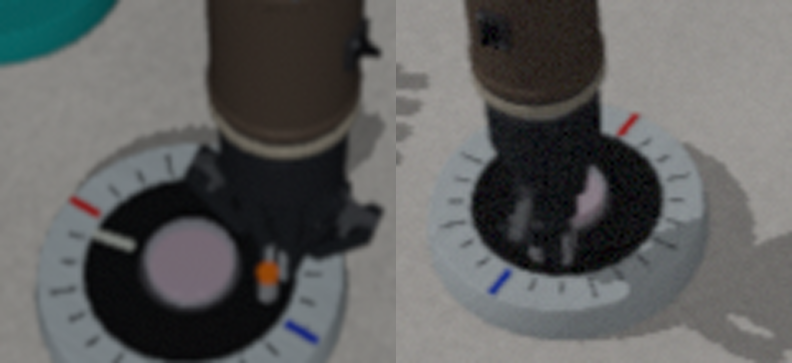

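The picture shows the index a short way from red, with the post at 77°. About 10° remain, so I'll push in gently.

Request:
drive_tool --steps '[{"offset": [3, -1, 0], "roll": 0.04, "gripper": 0}, {"offset": [6, -1.5, 0], "roll": 0.08, "gripper": 0}, {"offset": [8.5, -2, 0], "roll": 0.12, "gripper": 0}, {"offset": [10.5, -2.5, 0], "roll": 0.15, "gripper": 0}, {"offset": [11.5, -2.5, 0], "roll": 0.165, "gripper": 0}, {"offset": [11.5, -2.5, 0], "roll": 0.165, "gripper": 0}, {"offset": [11.5, -2.5, 0], "roll": 0.165, "gripper": 0}]'

```text
t: 6.3
eef_pos: [0.5825, 0.0952, 0.0429]
tcp_rot: [-3.141, -0.001, -0.394]
wrist_force: [0.1, 0.2, 0.0]
width: -0.001
```

```bash
python3 - <<'E'
from m import *
s=state();print(s['t'],s['eef_pos'],s['tcp_rot'],s['wrist_force'])
show('scene')
for phi in (68,67,66,65): print(phi,to(*push(phi,0),ref=s))
p,y=push(66,.02); print(to(p,y,ref=s))
E
```

```text
6.3 [0.58247431 0.09519004 0.04286089] [-3.14144144e+00 -5.45149402e-04 -3.93838429e-01] [0.05760802 0.22633417 0.02807172]
scene red (array([ 0.5372, -0.0479]), np.int64(18))
scene blue (array([0.6078, 0.1142]), np.int64(24))
scene index (array([ 0.5486, -0.0218]), np.int64(4))
scene cap (array([0.5954, 0.0846]), np.int64(34))
scene green (array([0.4787, 0.2421]), np.int64(148))
 centre [0.5725 0.0332] R 0.0884 red dir -113.5
  index dir -113.5 rad 0.0599
  cap dir 66.0 rad 0.0563
68 ([-2.0, -0.3, -0.1], np.float64(-0.01))
67 ([-0.9, -0.6, -0.1], np.float64(0.008))
66 ([0.1, -0.9, -0.1], np.float64(0.025))
65 ([1.2, -1.1, -0.1], np.float64(0.042))
([-19.9, -1.4, -0.1], np.float64(0.025))
```

It lines up: the index is at -113.5°, red is at -113.5°, and the cap is at 66.0° against a target of 66.5°. I'll back off, rise, and check from both cameras.

Request:
drive_tool --steps '[{"offset": [-7, 0, 0], "roll": 0, "gripper": 0}, {"offset": [-18, 1, 0], "roll": 0, "gripper": 0}, {"offset": [-20, 1, -15], "roll": 0, "gripper": 0}, {"offset": [-20, 1, -45], "roll": 0, "gripper": 0}, {"offset": [-20, 1, -80], "roll": 0, "gripper": 0}, {"offset": [-50, -25, -80], "roll": 0, "gripper": 0}, {"offset": [-90, -60, -80], "roll": 0, "gripper": 0}, {"offset": [-120, -85, -80], "roll": 0, "gripper": 0}]'

```text
t: 7.15
eef_pos: [0.5032, 0.2221, 0.1246]
tcp_rot: [-3.139, -0.001, -0.394]
wrist_force: [0.0, 0.7, 0.1]
width: 0.001
```

```bash
python3 - <<'E'
from m import *
s=state();print(s['t'],s['eef_pos'],s['tcp_rot'],s['wrist_force'])
show('scene');show('side')
print(to([.479,.2435,.06],s['tcp_rot'][2],ref=s))
for c in('scene','side'):print([(np.round(d['at'],3).tolist(),round(d['confidence'],2)) for d in models.spot_point('dish',c)[:2]+models.spot_point('shutter_top',c)[:2]])
a=snap('scene','g1.png',(195,185,315,295),3.3); b=snap('side','g2.png',(180,150,300,260),3.3)
cv2.imwrite('pics/g.png',np.hstack([a,b])[:,:,::-1])
E
```

```text
7.15 [0.50319745 0.22205147 0.12456886] [-3.13931935e+00 -1.03245479e-03 -3.94113401e-01] [0.00117037 0.74365733 0.14846847]
scene red (array([ 0.5372, -0.0479]), np.int64(18))
scene blue (array([0.6078, 0.1142]), np.int64(24))
scene index (array([ 0.5486, -0.0218]), np.int64(4))
scene cap (array([0.5951, 0.0849]), np.int64(37))
scene green (array([0.4788, 0.2422]), np.int64(147))
 centre [0.5725 0.0332] R 0.0884 red dir -113.5
  index dir -113.5 rad 0.0599
  cap dir 66.4 rad 0.0565
side red None
side blue (array([0.57  , 0.0978]), np.int64(30))
side index None
side cap (array([0.5993, 0.0862]), np.int64(30))
side green (array([0.4792, 0.2452]), np.int64(163))
([-30.6, -10.4, 64.6], np.float64(-0.0))
[([0.576, 0.031, 0.032], 0.64)]
[([0.663, 0.253, -0.002], 0.49), ([0.574, 0.035, 0.035], 0.45), ([0.478, 0.248, 0.043], 0.51)]
```

View pics/g.png

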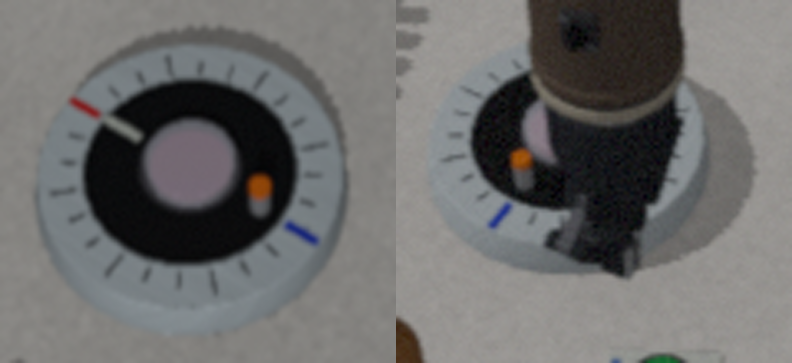

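The index lines up with red at (70-140, 100-135), and the dish is centred. Now I move over the button.

Request:
drive_tool --steps '[{"offset": [-20, -7, 0], "roll": 0, "gripper": 0}, {"offset": [-30, -10, 10], "roll": 0, "gripper": 0}, {"offset": [-30, -10, 35], "roll": 0, "gripper": 0}, {"offset": [-30, -10, 60], "roll": 0, "gripper": 0}, {"offset": [-30, -10, 66], "roll": 0, "gripper": 0}, {"offset": [-30, -10, 66], "roll": 0, "gripper": 0}, {"offset": [-30, -10, 66], "roll": 0, "gripper": 0}]'

```text
t: 8.25
eef_pos: [0.4808, 0.2405, 0.0573]
tcp_rot: [-3.141, -0.0, -0.395]
wrist_force: [0.1, 0.4, -0.0]
width: -0.005
```

```bash
python3 - <<'E'
from h import *
s=state();print(s['t'],s['eef_pos'],s['tcp_rot'],s['wrist_force'])
print(to([.479,.2435,.0355],s['tcp_rot'][2],ref=s))
a=snap('scene','i1.png',(290,155,410,265),3.3); b=snap('side','i2.png',(200,190,320,300),3.3)
cv2.imwrite('pics/i.png',np.hstack([a,b])[:,:,::-1])
E
```

```text
8.25 [0.48076215 0.24047293 0.05734554] [-3.14120812e+00 -4.69842228e-04 -3.94797949e-01] [ 0.14414548  0.44957272 -0.02644824]
([-2.8, -2.1, 21.8], np.float64(-0.0))
```

View pics/i.png

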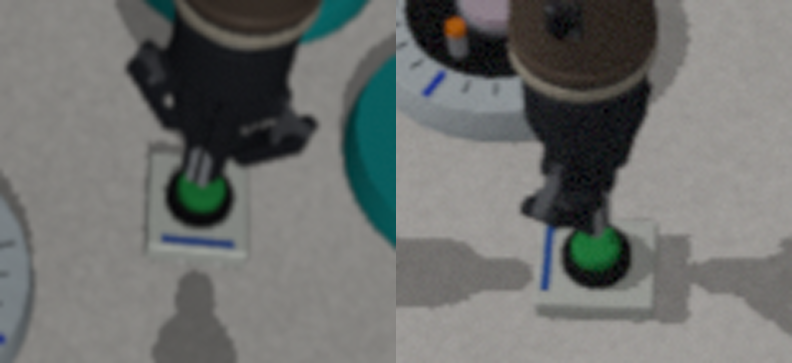

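The fingertips are above the green button in both views. Pressing slowly.

Request:
drive_tool --steps '[{"offset": [-2.5, -2, 8], "roll": 0, "gripper": 0}, {"offset": [-2.5, -2, 14], "roll": 0, "gripper": 0}, {"offset": [-2.5, -2, 17], "roll": 0, "gripper": 0}, {"offset": [-2.5, -2, 19], "roll": 0, "gripper": 0}, {"offset": [-2.5, -2, 21], "roll": 0, "gripper": 0}, {"offset": [-2.5, -2, 22], "roll": 0, "gripper": 0}, {"offset": [-2.5, -2, 22], "roll": 0, "gripper": 0}, {"offset": [-2.5, -2, 22], "roll": 0, "gripper": 0}]'

```text
t: 9.15
eef_pos: [0.4786, 0.2438, 0.0359]
tcp_rot: [-3.141, -0.0, -0.394]
wrist_force: [-5.6, -0.5, 17.3]
width: -0.0
```

A 17 N contact at z = 35.9 mm means the button is on its stop. Lift and move clear.

Request:
drive_tool --steps '[{"offset": [0, 0, -4], "roll": 0, "gripper": 0}, {"offset": [0, 0, -15], "roll": 0, "gripper": 0}, {"offset": [0, 0, -45], "roll": 0, "gripper": 0}, {"offset": [0, 0, -90], "roll": 0, "gripper": 0}, {"offset": [-30, 0, -120], "roll": 0, "gripper": 0}, {"offset": [-70, 0, -140], "roll": 0, "gripper": 0}, {"offset": [-80, 0, -150], "roll": 0, "gripper": 0}, {"offset": [-80, 0, -150], "roll": 0, "gripper": 0}]'

```text
t: 9.95
eef_pos: [0.4042, 0.2752, 0.1865]
tcp_rot: [-3.139, -0.001, -0.392]
wrist_force: [1.6, -0.5, 0.1]
width: -0.002
```

```bash
python3 - <<'E'
from m import *
s=state();print(s['t'],s['eef_pos'],s['wrist_force'])
show('scene');show('side')
for c in('scene','side'):
  for n in('dish','shutter_top','jar','bottle_a'): print(c,n,[(np.round(d['at'],3).tolist(),round(d['confidence'],2)) for d in models.spot_point(n,c)[:2]])
snap('scene','j.png')
E
```

```text
9.95 [0.4041814  0.27517618 0.1864774 ] [ 1.63909696 -0.50432433  0.12530685]
scene red (array([ 0.5372, -0.0479]), np.int64(18))
scene blue (array([0.6078, 0.1142]), np.int64(24))
scene index (array([ 0.5496, -0.0198]), np.int64(2))
scene cap (array([0.5951, 0.0849]), np.int64(37))
scene green (array([0.4787, 0.2422]), np.int64(144))
 centre [0.5725 0.0332] R 0.0884 red dir -113.5
  index dir -113.4 rad 0.0577
  cap dir 66.4 rad 0.0565
side red (array([ 0.5413, -0.0463]), np.int64(11))
side blue (array([0.6119, 0.1155]), np.int64(17))
side index (array([ 0.5529, -0.0195]), np.int64(16))
side cap (array([0.5993, 0.0862]), np.int64(30))
side green (array([0.4791, 0.2454]), np.int64(165))
 centre [0.5766 0.0346] R 0.0883 red dir -113.5
  index dir -113.7 rad 0.0591
  cap dir 66.3 rad 0.0564
scene dish [([0.577, 0.032, 0.028], 0.85), ([0.48, 0.244, 0.041], 0.65)]
scene shutter_top [([0.663, 0.255, -0.002], 0.67), ([0.48, 0.242, 0.042], 0.43)]
scene jar [([0.482, -0.261, 0.001], 0.96)]
scene bottle_a [([0.673, -0.288, 0.001], 0.85), ([0.666, 0.256, 0.001], 0.63)]
side dish [([0.574, 0.033, 0.034], 0.68), ([0.611, 0.118, 0.032], 0.61)]
side shutter_top [([0.477, 0.247, 0.041], 0.44)]
side jar []
side bottle_a [([0.674, -0.291, -0.001], 0.89), ([0.665, 0.257, -0.002], 0.63)]
```

View pics/j.png

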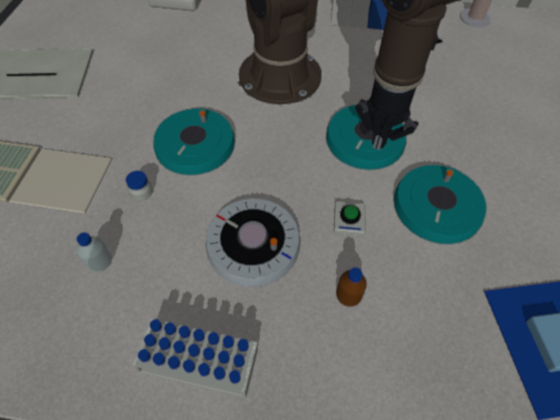

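The final picture shows the index at red (228,222), the button up (350,213), the jar and bottles in place, and the arm clear.

```bash
python3 -c "
from plant import job; print(job.sign_off())"
```

```text
the job is handed in; nothing more can be done
None
```

I pushed the steel post clockwise by about 71.5° with the shut fingers until the white index met the red line. I then pressed the green button to its stop, let it come up, moved clear and handed the job in at about 10 s.

- **Index:** the last check put it at -113.4° (scene camera) and -113.7° (side camera), against -113.5° for the red line. That is well inside the roughly ±3.9° allowed.
- **Button:** at the bottom of the press the fingertips stood at 35.9 mm with 17 N. The last look found the button up at about 42 mm.
- **Dish, jar and bottles:** the dish was within about 3 mm of the dial's centre. The jar and bottles were within the networks' error of where they started.

**Disagreements:**
- The side camera missed the jar in the last look; the scene camera found it in place.
- The two cameras differ by about 4 mm on the stage centre, which does not affect the index angle.
- The networks also gave some wrong labels, such as bottle_a reported as the shutter button; I discarded these.

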